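# Find the rattling cartridge and clip it into quarantine

## Robot

A 6-joint arm with a two-finger parallel gripper is mounted at the origin on a cart in front of the work surface, level with it; the furniture and walls round the work are solid. World frame = base frame: x ahead of the robot, y to its left, z up, the work surface at z = 0. Lengths are in mm, angles in rad, forces in N, time in s.
With the tool pointing down it reaches from about 300 to 775 mm from the base axis. Payload 14.6 kg.
Tool frame: the origin (TCP) lies on the centre line of the jaws, within the pads' length; the fingertips stand 8 mm ahead of it and the grasp point (between the pads) lies 11 mm behind it; z points along the fingers, y is the direction in which the jaws open and shut (so a half turn about z gives the same grasp; the last joint's range is limited). The gripper opens to 94 mm and grips with 3 to 60 N. Pads are 16 mm wide; open, the fingers measure 119 mm over their backs; the gripper's body (75 mm by 177 mm) begins 78 mm behind the grasp point.
Start: joints at [-1.361, 0.3, 1.521, -0, 1.321, -0.067], TCP at [150.297, -529.056, 213.446] pointing down, gripper open.
Joint ranges: [-3.03, 3.03], [-0.79, 2.21], [0.23, 2.52], [-1.04, 4.18], [0, 3.07], [-2.55, 2.55]. Speed limits (rad/s): [2.22, 2.22, 2.57, 3.14, 3.14, 3.14].

## Interface

Orientations are given as [roll, pitch, yaw] about the fixed x, y, z axes, in that order (R = Rz(yaw) Ry(pitch) Rx(roll)).
In Python, from cell import read_state, cams, manip gives the robot as it stands.
- The arm moves only by the shell command python3 -m handwheel 'ROWS' [OPENING] [FORCE]. ROWS is JSON, a list of rows, each a list of 4 numbers: the shift along the tool's x, y, z in m, then the turn about the tool's z in degrees. In form: [[dx, dy, dz, turn], ...]. A call has 1 to 5 rows; each row is the pose to reach, as a shift and turn from the pose measured when the call began, along the tool's axes at that moment; what a row does not reach only later rows make up. A row lasts 1/8 s, in which the tool goes at most 62.5 mm and 10.7 degrees, less where a joint would pass 70% of its speed; a pose out of reach is approached as far as the arm can. A call with a gripper value outside its range is refused whole. OPENING is the closure, from 0 (fully open) to 1 (shut), set as the call begins (- or left out, the last holds). The fingers move at their own pace and stop on an object; FORCE is the grip in N (left out, the last holds). Time passes only in rows, so rows that repeat a pose let the fingers close. It gives the time, the measured TCP pose, the force and the opening at its end, in the units of the state.
- read_state(): the state, without advancing time (a new reading comes with each control period).
- cams.camera(name): name is "side" or "top" or "wrist"; returns the picture (420x560x3 uint8, red, green, blue); there is no depth.
- cams.get_calibration(name): a dict with "vertical_fov" (degrees; the focal length in pixels is half the picture's height over the tangent of half this angle, whatever the lens; pixels are square), "cx", "cy" (the principal point, pixels), "R" (3x3) and "t" (3): a world point X has camera coordinates R X + t. Camera axes: x right, y down, z forward; pixel columns grow to the right and rows downward; lengths in mm; the calibration is good to about 2 mm. A picture is of the moment at which its call begins: read the wrist's pose just before it. get_calibration takes no time and is no camera call; for the wrist camera it gives the pose at the moment of the call.
- manip.sign_off(): hands the job in, once; it reports no verdict.
The state is a dict: "clock": time; "joints": joint angles; "qd": joint speeds; "effort": joint torques, N m; "eef_pos": TCP position; "eef_rot": TCP orientation; "wrist_force": force on the tool from outside, world axes, zero at the start; "moment": the same for the moment, N m; "finger_gap": finger opening in mm.
Only numpy, scipy, OpenCV 4.12 (cv2) and the standard library are available. Lean on these libraries where they do the work, as an engineer would, in place of code of your own. Each camera call takes 0.05 s, during which the arm holds its last target. There are 200 camera calls.

## Task

One of the three sealed white cartridges in the rack has a loose ball inside: lift them clear one after another and gently rock each lengthwise to feel for a ball running to its end, putting sound ones back in a nest of the rack, until you have found it. Press the faulty one gently, lying level, fully home between the sprung rollers of the red quarantine clip and let go; leave the other things on the worktop alone.

Things in the scene. Friction and masses are not known exactly. Their poses are not given: they have to be found in the camera images.
- cartridge_1: white eight-sided sealed cartridge, 140 mm long, 40 mm over flats, blue collars, grey 15 mm ports 8 mm past each end. Origin at its centre, x along it, z up. About 0.31 kg with a 90 g part inside, fast in the middle if sound; in the faulty one a loose ball that runs to either end, 52 mm off centre, once tipped over 12 degrees, and stays there when level again (0.045 N m about the middle)
- cartridge_2: white eight-sided sealed cartridge, 140 mm long, 40 mm over flats, blue collars, grey 15 mm ports 8 mm past each end. Origin at its centre, x along it, z up. About 0.31 kg with a 90 g part inside, fast in the middle if sound; in the faulty one a loose ball that runs to either end, 52 mm off centre, once tipped over 12 degrees, and stays there when level again (0.045 N m about the middle)
- cartridge_3: white eight-sided sealed cartridge, 140 mm long, 40 mm over flats, blue collars, grey 15 mm ports 8 mm past each end. Origin at its centre, x along it, z up. About 0.31 kg with a 90 g part inside, fast in the middle if sound; in the faulty one a loose ball that runs to either end, 52 mm off centre, once tipped over 12 degrees, and stays there when level again (0.045 N m about the middle)
- rack: fixed rack, aluminium base plate 168 x 280 x 6 mm with three nests side by side, 100 mm apart along its y; origin at the centre of its underside, x along the nests. A nest is two grey blocks, 22 mm long, 52 mm either side of its middle, top at height 20 mm, side cheeks to height 32 mm, 46 mm apart. Between the blocks 82 mm are free for fingers down to the plate
- nest_1 (a point): where the centre of a cartridge lies in nest 1, 40 mm above the worktop; nest 1 is at the rack's +y end, 2 in the middle, 3 at the -y end
- nest_2 (a point): where the centre of a cartridge lies in nest 2, 40 mm above the worktop; nest 1 is at the rack's +y end, 2 in the middle, 3 at the -y end
- nest_3 (a point): where the centre of a cartridge lies in nest 3, 40 mm above the worktop; nest 1 is at the rack's +y end, 2 in the middle, 3 at the -y end
- clip: fixed quarantine clip, red base plate 168 x 100 x 6 mm, origin at the centre of its underside, x along the cartridge it holds. Two black blocks, 22 mm long, 52 mm either side of the middle, top at height 20 mm; over each a pair of 10 mm orange rollers (axes along x at height 56 mm, 39 mm apart) that spring apart sideways. 82 mm between the blocks are free for fingers down to the plate
- clip_home (a point): where the centre of a cartridge lies when fully home in the clip: height 40 mm, underside on the black blocks. From above it meets the rollers with its centre about 72 mm up; pushing it between them takes some 10 N; below 48 mm they close over its upper slopes and draw it down
- film_carton: white and green carton 72 x 111 x 62 mm; bystander, origin at the centre of its underside
- specimen_cup: orange-lidded specimen cup, 66 mm wide, 70 mm high; bystander, origin at the centre of its underside
- bench_timer: white bench timer, 62 x 68 x 22 mm; bystander, origin at the centre of its underside
- alcohol_bottle: small flip-top bottle, 57 mm wide, 176 mm high; bystander, origin at the centre of its underside
Mind the look-alikes: they are no part of the job. What is shaped like the cartridge_3 but yellow is not meant. What is shaped like the cartridge_1 but green is not meant.

How it is judged:
By the outcome, as a careful person would: the job done as asked, in the order asked, and still so for the second after the job is handed in, with the robot touching nothing.
It also fails if it takes over 72 s, if anything falls off the work surface, if the arm or the gripper's body presses on something with over 40 N, if the wrist force passes 120 N, or if a joint passes its speed limit or range.

## Working session

There is one attempt and no reset: what is moved stays moved. The work goes in short steps, Python scripts to look and compute and a shell command to move; the robot and the scene stay as the last step left them, time stands still between calls to the robot, and variables do not carry over. Pictures are saved under pics/ and viewed, about 8 in all and at most 12, crops included, and the job is handed in when it is done.

```bash
ls; mkdir -p pics; python3 - <<'E'
from cell import read_state, cams, manip
import cv2, numpy as np
s=read_state(); print(s)
for n in("top","side"):
    im=cams.camera(n); cv2.imwrite(f"pics/{n}0.png",im[...,::-1])
    print(n,cams.get_calibration(n))
print(cams.get_calibration("wrist"))
E
```

```text
pics
{'clock': 0.0, 'joints': array([-1.36063256e+00,  3.00487736e-01,  1.52161532e+00, -2.51474797e-05,
        1.32068573e+00, -6.66164868e-02]), 'qd': array([ 0.00045205, -0.00064535,  0.000553  ,  0.00137428, -0.00016122,
       -0.00018254]), 'effort': array([ 4.66205471e-03, -5.31802726e+01, -3.52735984e+01,  7.09742121e-02,
        2.45187536e-02, -1.03048460e-04]), 'eef_pos': array([ 150.21983183, -528.81255239,  212.86271313]), 'eef_rot': array([-3.14039755e+00, -5.53198485e-05,  2.76786457e-01]), 'wrist_force': array([-0.01811158,  0.40149298,  0.20167159]), 'moment': array([-0.02740064, -0.04947947,  0.01592332]), 'finger_gap': 94.11255623661762}
top {'vertical_fov': 57.309265354680136, 'cx': 278.5880230815366, 'cy': 206.8463035391002, 'R': array([[ 0.01794512, -0.99971016,  0.01604911],
       [-0.98569432, -0.02037943, -0.16730627],
       [ 0.16758485, -0.01281719, -0.98577433]]), 't': array([ 48.64768754, 571.81305269, 822.29540221])}
side {'vertical_fov': 46.22282799099761, 'cx': 278.65671551988385, 'cy': 202.6682504438809, 'R': array([[-0.99432098,  0.10500193, -0.01733158],
       [ 0.09474261,  0.79919809, -0.59355392],
       [-0.04847294, -0.59182515, -0.80460758]]), 't': array([ 562.09582247,  -45.24657026, 1254.92975468])}
{'vertical_fov': 65.65832727896911, 'cx': 275.15561160309824, 'cy': 201.03767052225223, 'R': array([[ 2.73939673e-01, -9.61746854e-01, -2.10852524e-04],
       [-9.22786323e-01, -2.62904086e-01,  2.81685718e-01],
       [-2.70965787e-01, -7.69703214e-02, -9.59506702e-01]]), 't': array([-549.73617301,  -30.52495016,  392.23713473])}
```

View pics/top0.png

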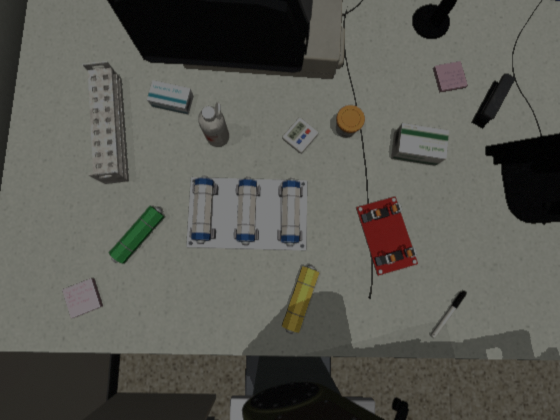

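View pics/side0.png

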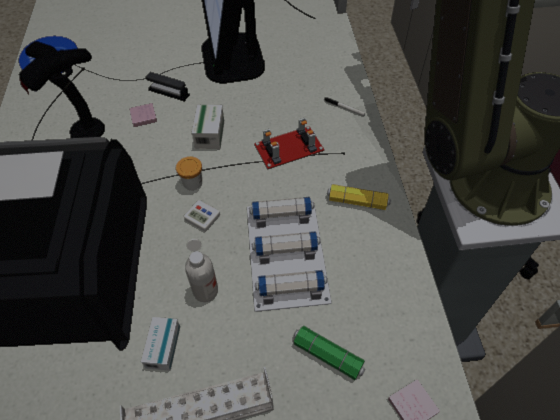

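The lens may distort, so I'll start with a fair estimate and refine it with the wrist camera. The white cartridges are in the rack at top-view pixels (202,210), (247,210) and (290,212). The look-alikes are the green one at (137,235) and the yellow one at (300,300). The red clip is at (387,235).

```bash
cat > h.py <<'E'
from cell import read_state, cams, manip
import cv2, numpy as np
from scipy.spatial.transform import Rotation as Ro
def shot(n,name=None):
    c=cams.get_calibration(n); im=cams.camera(n)
    if name: cv2.imwrite(f"pics/{name}.png",im[...,::-1])
    return im,c
def ray(c,u,v,z):
    f=210/np.tan(np.radians(c["vertical_fov"]/2)); R=np.array(c["R"]); t=np.array(c["t"])
    o=-R.T@t; d=R.T@np.array([(u-c["cx"])/f,(v-c["cy"])/f,1]); return (o+d*(z-o[2])/d[2])
def blobs(m,amin):
    n,l,s,ce=cv2.connectedComponentsWithStats(m.astype(np.uint8)); 
    return [(tuple(np.round(ce[i],1)),int(s[i,4]),l==i) for i in range(1,n) if s[i,4]>=amin]
def hsv(im): return cv2.split(cv2.cvtColor(im,cv2.COLOR_RGB2HSV))
def blue(im):
    h,s,v=hsv(im); return (h>100)&(h<125)&(s>120)&(v>40)
def red(im):
    h,s,v=hsv(im); return ((h<6)|(h>174))&(s>150)&(v>60)
def tool(dxy,yaw=None):
    "world shift (mm) -> tool axes"
    s=read_state(); return Ro.from_euler('xyz',s["eef_rot"]).inv().apply(dxy)
E
python3 - <<'E'
from h import *
for n in("top","side"):
    im=cv2.imread(f"pics/{n}0.png")[...,::-1].copy(); c=cams.get_calibration(n)
    for ce,a,_ in blobs(blue(im),15): print(n,"blue",ce,a,ray(c,*ce,52).round(1))
    r=max(blobs(red(im),50),key=lambda b:b[1])
    cnt=np.argwhere(r[2])[:,::-1].astype(np.float32)
    P=np.array([ray(c,*p,6)[:2] for p in cnt],np.float32); print(n,"clip",cv2.minAreaRect(cv2.convexHull(P)))
E
```

```text
top blue (np.float64(203.6), np.float64(181.2)) 85 [625.6 231.1  52. ]
top blue (np.float64(247.5), np.float64(182.4)) 78 [625.  131.4  52. ]
top blue (np.float64(290.6), np.float64(183.5)) 78 [624.5  33.3  52. ]
top blue (np.float64(200.3), np.float64(235.7)) 99 [501.6 232.1  52. ]
top blue (np.float64(245.1), np.float64(236.9)) 91 [500.8 132.9  52. ]
top blue (np.float64(289.8), np.float64(238.2)) 94 [499.9  33.5  52. ]
top clip ((516.23681640625, -195.51174926757812), (164.64553833007812, 98.0230484008789), 16.49762725830078)
side blue (np.float64(58.1), np.float64(42.8)) 367 [1194.7 -679.5   52. ]
side blue (np.float64(24.4), np.float64(58.8)) 165 [1285.7 -610.3   52. ]
side blue (np.float64(307.7), np.float64(204.4)) 72 [499.6  41.1  52. ]
side blue (np.float64(255.3), np.float64(209.5)) 78 [624.1  41.4  52. ]
side blue (np.float64(313.5), np.float64(239.6)) 83 [500.4 139.8  52. ]
side blue (np.float64(258.6), np.float64(244.9)) 91 [624.2 139.4  52. ]
side blue (np.float64(320.1), np.float64(279.2)) 102 [501.  239.6  52. ]
side blue (np.float64(262.2), np.float64(285.2)) 113 [624.7 239.6  52. ]
side clip ((517.7792358398438, -190.92813110351562), (164.220947265625, 96.87593078613281), 16.497562408447266)
```

```bash

python3 -m handwheel '[[0.245,-0.19,0,0],[0.245,-0.19,0,0],[0.245,-0.19,0,0],[0.245,-0.19,0,0],[0.245,-0.19,0,0]]' 0.0 40
python3 -m handwheel '[[0.245,-0.19,0,0],[0.245,-0.19,0,0],[0.245,-0.19,0,0],[0.245,-0.19,0,0],[0.245,-0.19,0,0]]'
python3 -m handwheel '[[0.05,-0.045,0,8],[0.05,-0.045,0,16.3],[0.05,-0.045,0,16.3]]'
python3 - <<'E'
from h import *
im,c=shot("wrist","w1")
print(read_state()["eef_pos"],read_state()["eef_rot"],read_state()["clock"])
for ce,a,_ in blobs(blue(im),60): print("blue",ce,a,ray(c,*ce,52).round(1))
E
```

```text
clock: 0.72
eef_pos: [334.8, -277.3, 213.1]
eef_rot: [-3.141, -0.0, 0.277]
wrist_force: [1.5, -1.3, 0.6]
finger_gap: 94.3
clock: 1.35
eef_pos: [519.4, -25.6, 213.2]
eef_rot: [-3.141, 0.0, 0.277]
wrist_force: [0.5, -1.5, 1.2]
finger_gap: 93.9
clock: 1.72
eef_pos: [555.1, 31.9, 212.6]
eef_rot: [-3.141, 0.002, -0.006]
wrist_force: [0.6, 0.4, -0.2]
finger_gap: 93.9
[554.94471589  31.23267876 212.92652535] [-3.14074870e+00  1.05858451e-03 -4.26538621e-03] 1.775
blue (np.float64(290.0), np.float64(2.6)) 62 [725.5  17.5  52. ]
blue (np.float64(74.0), np.float64(120.8)) 578 [622.9 231.1  52. ]
blue (np.float64(171.5), np.float64(121.4)) 404 [621.8 134.3  52. ]
blue (np.float64(272.9), np.float64(121.0)) 558 [621.7  33.6  52. ]
blue (np.float64(94.2), np.float64(237.8)) 386 [497.6 231.3  52. ]
blue (np.float64(270.6), np.float64(238.4)) 294 [496.  37.  52.]
blue (np.float64(173.3), np.float64(235.8)) 99 [499.6 144.   52. ]
```

View pics/w1.png

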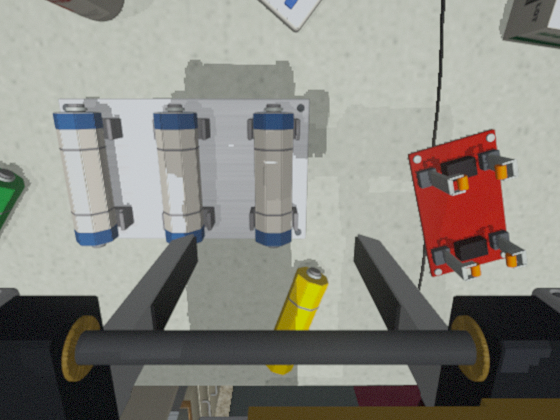

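```bash

python3 -m handwheel '[[0.031,-0.002,0.05,0],[0.031,-0.002,0.11,0],[0.031,-0.002,0.165,0],[0.031,-0.002,0.184,0],[0.031,-0.002,0.184,0]]'
python3 -m handwheel '[[0,0,0,0],[0,0,0,0],[0,0,0,0],[0,0,0,0],[0,0,0,0]]' 1 6
python3 - <<'E'
from h import *
im,c=shot("wrist")
r=max(blobs(red(cv2.imread("pics/w1.png")[...,::-1].copy()),50),key=lambda b:b[1]); print(r[0],r[1])
s=read_state();print(s["eef_pos"],s["wrist_force"],s["moment"],s["finger_gap"],s["clock"])
E
```

```text
clock: 2.4
eef_pos: [585.8, 32.7, 29.2]
eef_rot: [-3.141, 0.002, -0.004]
wrist_force: [0.1, 0.1, 0.6]
finger_gap: 94.0
clock: 3.02
eef_pos: [585.8, 32.8, 29.3]
eef_rot: [-3.141, 0.002, -0.004]
wrist_force: [-0.2, -1.0, -0.2]
finger_gap: 47.4
(np.float64(459.3), np.float64(200.7)) 6880
[585.75917893  32.73872529  29.25887401] [0.2609664  0.49657747 0.61465791] [0.0171448  0.00410393 0.00456688] 43.29790925171744 3.075
```

Fingers are still closing. I'll finish the grip, then tip the end up.

```bash

python3 -m handwheel '[[0,0,0,0],[0,0,0,0],[0,0,0,0]]'
python3 -m handwheel '[[0,0,-0.007,0],[0,0,-0.014,0],[0,0,-0.021,0],[0,0,-0.028,0],[0,0,-0.028,0]]'
python3 - <<'E'
from h import *
im,c=shot("side"); cv2.imwrite("pics/s1.png",cv2.resize(im[140:320,180:420],None,fx=3,fy=3)[...,::-1])
s=read_state();print(s["eef_pos"],s["wrist_force"],s["moment"],s["finger_gap"],s["clock"])
E
```

```text
clock: 3.45
eef_pos: [585.8, 32.8, 29.3]
eef_rot: [-3.141, 0.002, -0.004]
wrist_force: [0.8, 1.1, 1.1]
finger_gap: 40.0
clock: 4.08
eef_pos: [586.3, 32.8, 58.1]
eef_rot: [-3.141, -0.0, -0.004]
wrist_force: [1.9, -0.4, -0.7]
finger_gap: 40.1
[586.25164786  32.82515261  57.79014575] [ 0.86373174  0.68074763 -0.93265539] [ 0.01759203 -0.2209412   0.05726331] 39.509526444969076 4.125
```

View pics/s1.png

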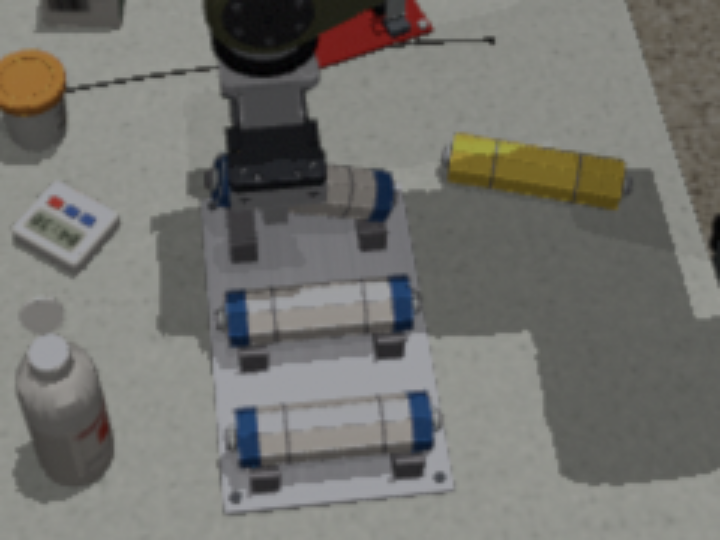

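The picture shows the near (-x) end still in its nest at crop (380,195) and the far end raised, a tilt of about 13–14°. I'll go a bit further, then lower it, re-grip at the centre and weigh it.

```bash
cat > m.py <<'E'
from h import *
M=[];F=[]
for i in range(8):
    cams.camera("top"); s=read_state(); M.append(s["moment"]); F.append(s["wrist_force"])
print("M",np.mean(M,0).round(4),"sd",np.std(M,0).round(3),"F",np.mean(F,0).round(2),"pos",s["eef_pos"].round(1),s["eef_rot"].round(4),"gap",s["finger_gap"].round(1),s["clock"])
E
python3 -m handwheel '[[0,0,-0.005,0],[0,0,-0.01,0],[0,0,-0.01,0],[0,0,-0.01,0]]'
python3 -m handwheel '[[0,0,0.01,0],[0,0,0.02,0],[0,0,0.03,0],[0,0,0.0385,0],[0,0,0.0385,0]]'
python3 -m handwheel '[[0,0,0,0],[0,0,0,0],[-0.025,0,0,0],[-0.025,0,0,0]]' 0.4
python3 m.py
python3 -m handwheel '[[0,0,0,0],[0,0,0,0],[0,0,0,0],[0,0,0,0]]' 1 40
python3 -m handwheel '[[0,0,-0.015,0],[0,0,-0.03,0],[0,0,-0.05,0],[0,0,-0.05,0],[0,0,-0.05,0]]'
python3 m.py
```

```text
clock: 4.62
eef_pos: [586.6, 32.8, 68.1]
eef_rot: [-3.141, -0.001, -0.004]
wrist_force: [2.0, 1.0, -0.0]
finger_gap: 40.0
clock: 5.25
eef_pos: [586.3, 32.8, 28.7]
eef_rot: [-3.141, 0.0, -0.004]
wrist_force: [-0.9, -0.1, -2.8]
finger_gap: 39.6
clock: 5.75
eef_pos: [560.5, 33.0, 28.9]
eef_rot: [-3.141, 0.001, -0.003]
wrist_force: [0.7, 1.0, -0.8]
finger_gap: 56.5
clock: 6.65
eef_pos: [561.5, 32.9, 28.6]
eef_rot: [-3.141, 0.0, -0.004]
wrist_force: [1.4, 0.2, -1.2]
finger_gap: 39.3
clock: 7.28
eef_pos: [561.3, 32.9, 78.3]
eef_rot: [-3.141, 0.001, -0.004]
wrist_force: [-0.1, 0.7, -3.7]
finger_gap: 39.7Traceback (most recent call last):
  File "m.py", line 5, in <module>
    print("M",np.mean(M,0).round(4),"sd",np.std(M,0).round(3),"F",np.mean(F,0).round(2),"pos",s["eef_pos"].round(1),s["eef_rot"].round(4),"gap",s["finger_gap"].round(1),s["clock"])
                                                                                                                                                ^^^^^^^^^^^^^^^^^^^^^
AttributeError: 'float' object has no attribute 'round'
Traceback (most recent call last):
  File "m.py", line 5, in <module>
    print("M",np.mean(M,0).round(4),"sd",np.std(M,0).round(3),"F",np.mean(F,0).round(2),"pos",s["eef_pos"].round(1),s["eef_rot"].round(4),"gap",s["finger_gap"].round(1),s["clock"])
                                                                                                                                                ^^^^^^^^^^^^^^^^^^^^^
AttributeError: 'float' object has no attribute 'round'
```

```bash
sed -i 's/s\["finger_gap"\].round(1)/round(s["finger_gap"],1)/' m.py; python3 m.py; python3 m.py
```

```text
M [ 0.0265 -0.0056  0.0082] sd [0.03  0.022 0.025] F [-0.13  0.08 -3.61] pos [561.6  32.8  78.6] [-3.1406e+00  3.0000e-04 -3.6000e-03] gap 39.6 8.075
M [ 0.0349 -0.0036 -0.005 ] sd [0.034 0.025 0.038] F [ 0.17 -0.28 -3.42] pos [561.5  32.9  78.6] [-3.1406e+00  4.0000e-04 -3.6000e-03] gap 39.8 8.475
```

```bash

python3 -m handwheel '[[0,0,0.02,0],[0,0,0.035,0],[0,0,0.045,0],[0,0,0.0495,0],[0,0,0.0495,0]]'
python3 -m handwheel '[[0,0,0,0],[0,0,0,0],[-0.025,0,0,0],[-0.025,0,0,0]]' 0.4
python3 m.py
python3 -m handwheel '[[0,0,0,0],[0,0,0,0],[0,0,0,0],[0,0,0,0]]' 1 6
python3 -m handwheel '[[0,0,-0.01,0],[0,0,-0.02,0],[0,0,-0.03,0],[0,0,-0.038,0],[0,0,-0.038,0]]'
python3 - <<'E'
from h import *
im,c=shot("side"); cv2.imwrite("pics/s2.png",cv2.resize(im[140:320,180:420],None,fx=3,fy=3)[...,::-1])
E
python3 -m handwheel '[[0,0,0.01,0],[0,0,0.02,0],[0,0,0.03,0],[0,0,0.038,0],[0,0,0.038,0]]'
python3 -m handwheel '[[0,0,0,0],[0,0,0,0],[0.025,0,0,0],[0.025,0,0,0],[0.025,0,0,0]]' 0.4
python3 -m handwheel '[[0,0,0,0],[0,0,0,0],[0,0,0,0],[0,0,0,0]]' 1 40
python3 -m handwheel '[[0,0,-0.015,0],[0,0,-0.03,0],[0,0,-0.05,0],[0,0,-0.05,0],[0,0,-0.05,0]]'
python3 m.py;python3 m.py
```

```text
clock: 9.1
eef_pos: [561.7, 32.9, 29.2]
eef_rot: [-3.141, 0.0, -0.004]
wrist_force: [-0.3, -0.1, -3.2]
finger_gap: 39.9
clock: 9.6
eef_pos: [536.1, 33.0, 29.6]
eef_rot: [-3.141, 0.0, -0.004]
wrist_force: [-0.2, 0.3, 1.1]
finger_gap: 56.3
M [0.0301 0.0022 0.0242] sd [0.014 0.023 0.026] F [0.07 0.22 0.07] pos [537.   33.   29.2] [-3.1406 -0.     -0.0036] gap 56.2 10.0
clock: 10.5
eef_pos: [537.0, 33.0, 29.2]
eef_rot: [-3.141, -0.0, -0.004]
wrist_force: [0.6, -0.0, -2.1]
finger_gap: 39.7
clock: 11.12
eef_pos: [537.3, 33.0, 68.0]
eef_rot: [-3.141, -0.001, -0.004]
wrist_force: [-1.9, 1.0, -1.3]
finger_gap: 39.9
clock: 11.8
eef_pos: [536.9, 33.0, 28.7]
eef_rot: [-3.141, 0.0, -0.004]
wrist_force: [0.0, 0.5, -2.2]
finger_gap: 39.8
clock: 12.42
eef_pos: [561.2, 32.9, 28.5]
eef_rot: [-3.141, 0.001, -0.003]
wrist_force: [0.5, -0.8, -0.3]
finger_gap: 56.4
clock: 12.92
eef_pos: [561.0, 32.9, 28.6]
eef_rot: [-3.141, 0.002, -0.004]
wrist_force: [-4.1, -0.1, 4.5]
finger_gap: 39.5
clock: 13.55
eef_pos: [560.8, 32.9, 78.3]
eef_rot: [-3.141, 0.002, -0.003]
wrist_force: [-0.0, 0.4, -3.9]
finger_gap: 39.7
M [ 0.0241  0.0031 -0.0109] sd [0.026 0.026 0.031] F [ 0.02  0.02 -3.53] pos [561.   32.9  78.4] [-3.1406e+00  1.8000e-03 -3.6000e-03] gap 39.9 13.95
M [ 0.0212 -0.0045 -0.0001] sd [0.027 0.027 0.019] F [ 0.   -0.14 -3.4 ] pos [561.   32.9  78.6] [-3.1406e+00  1.5000e-03 -3.6000e-03] gap 39.8 14.35
```

View pics/s2.png

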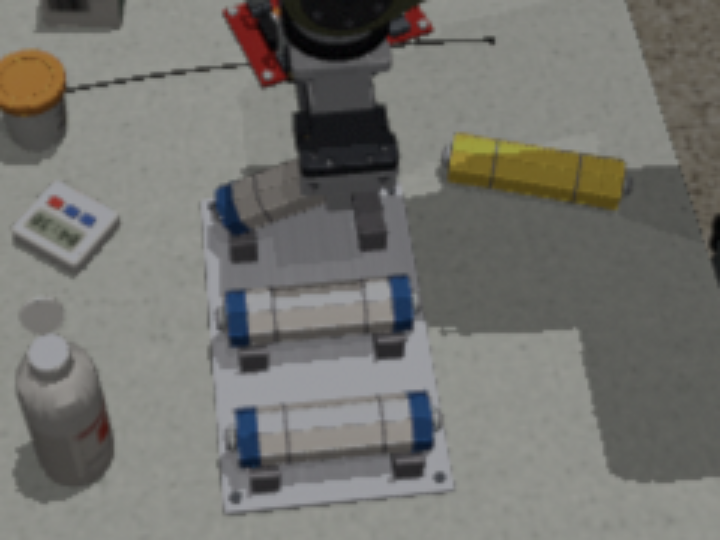

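Rocked both ways past 12°, nest 3's cartridge reads My ≈ 0 each time (−0.005 and −0.001, against ±0.045 expected with a ball), so it is sound. I'll put it back and test nest 2.

```bash

python3 -m handwheel '[[0,0,0.02,0],[0,0,0.035,0],[0,0,0.045,0],[0,0,0.0495,0],[0,0,0.0495,0]]'
python3 -m handwheel '[[0,0,0,0],[0,0,0,0],[0,0,0,0],[0,0,0,0]]' 0
python3 -m handwheel '[[0,0,-0.06,0],[0,0,-0.08,0],[0.026,-0.05,-0.08,0],[0.026,-0.0996,-0.08,0],[0.026,-0.0996,-0.08,0]]'
python3 -m handwheel '[[0,0,0.03,0],[0,0,0.06,0],[0,0,0.08,0],[0,0,0.08,0]]' 
python3 - <<'E'
from h import *
im,c=shot("wrist","w2"); s=read_state(); print(s["eef_pos"],s["wrist_force"],s["clock"])
E
```

```text
clock: 14.98
eef_pos: [561.1, 32.9, 29.3]
eef_rot: [-3.141, 0.001, -0.004]
wrist_force: [0.2, 0.3, -4.6]
finger_gap: 39.6
clock: 15.48
eef_pos: [561.2, 32.9, 29.4]
eef_rot: [-3.141, 0.001, -0.004]
wrist_force: [-1.0, -0.1, 0.1]
finger_gap: 76.0
clock: 16.1
eef_pos: [587.4, 135.1, 109.3]
eef_rot: [-3.14, 0.001, -0.0]
wrist_force: [0.8, -0.1, 0.7]
finger_gap: 93.9
clock: 16.6
eef_pos: [586.7, 134.5, 28.2]
eef_rot: [-3.141, 0.003, -0.001]
wrist_force: [0.0, 0.3, 0.2]
finger_gap: 93.7
[587.42430903 134.80894384  29.49206406] [ 0.43897598 -0.04589955  0.04589418] 16.65
```

View pics/w2.png

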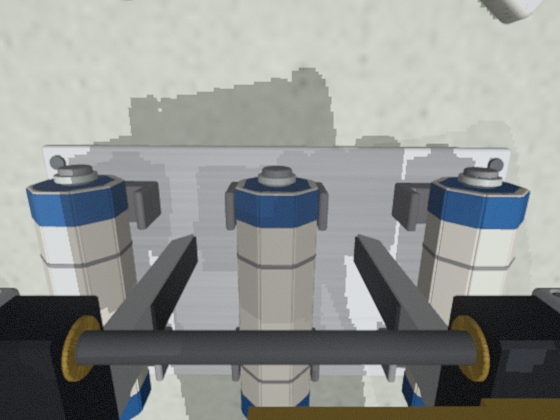

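Nest 2's cartridge lies between the fingers (axis at column ~277), and nest 3's is back in its nest at (477,200). TCP y is 2 mm high, so I'll correct that and rock this one.

```bash

python3 -m handwheel '[[0,0.002,0,0],[0,0.002,0,0],[0,0.002,0,0],[0,0.002,0,0],[0,0.002,0,0]]' 1 6
python3 -m handwheel '[[0,0,0,0],[0,0,0,0],[0,0,0,0],[0,0,0,0]]'
python3 -m handwheel '[[0,0,-0.01,0],[0,0,-0.02,0],[0,0,-0.03,0],[0,0,-0.038,0],[0,0,-0.038,0]]'
python3 - <<'E'
from h import *
im,c=shot("side"); cv2.imwrite("pics/s3.png",cv2.resize(im[140:320,180:420],None,fx=3,fy=3)[...,::-1])
E
python3 -m handwheel '[[0,0,0.01,0],[0,0,0.02,0],[0,0,0.03,0],[0,0,0.038,0],[0,0,0.038,0]]'
python3 -m handwheel '[[0,0,0,0],[0,0,0,0],[-0.025,0,0,0],[-0.025,0,0,0],[-0.025,0,0,0]]' 0.4
python3 -m handwheel '[[0,0,0,0],[0,0,0,0],[0,0,0,0],[0,0,0,0]]' 1 40
python3 -m handwheel '[[0,0,-0.015,0],[0,0,-0.03,0],[0,0,-0.05,0],[0,0,-0.05,0],[0,0,-0.05,0]]'
python3 m.py;python3 m.py
```

```text
clock: 17.27
eef_pos: [587.4, 132.8, 29.5]
eef_rot: [-3.14, 0.001, -0.0]
wrist_force: [0.4, -0.9, -0.2]
finger_gap: 47.4
clock: 17.77
eef_pos: [587.5, 133.0, 29.6]
eef_rot: [-3.14, 0.001, -0.0]
wrist_force: [-0.6, 2.3, 0.4]
finger_gap: 40.0
clock: 18.4
eef_pos: [588.0, 132.9, 68.6]
eef_rot: [-3.14, -0.001, -0.0]
wrist_force: [2.1, -0.1, -0.6]
finger_gap: 40.1
clock: 19.08
eef_pos: [587.6, 132.9, 29.2]
eef_rot: [-3.14, 0.001, -0.0]
wrist_force: [-0.4, -0.2, -4.2]
finger_gap: 40.0
clock: 19.7
eef_pos: [563.3, 133.0, 29.7]
eef_rot: [-3.14, -0.0, -0.0]
wrist_force: [-0.0, 0.3, -0.4]
finger_gap: 56.4
clock: 20.2
eef_pos: [563.5, 133.0, 29.7]
eef_rot: [-3.14, -0.0, -0.0]
wrist_force: [1.1, -0.9, -1.2]
finger_gap: 39.7
clock: 20.82
eef_pos: [563.2, 132.9, 79.4]
eef_rot: [-3.14, 0.0, -0.0]
wrist_force: [-0.5, -0.0, -3.3]
finger_gap: 39.6
M [ 0.0298 -0.0042  0.0073] sd [0.034 0.029 0.023] F [ 0.07  0.23 -2.84] pos [563.4 132.9  79.5] [-3.1402e+00  1.0000e-04 -5.0000e-04] gap 39.7 21.225
M [ 0.0187 -0.0037  0.014 ] sd [0.037 0.014 0.03 ] F [ 0.02  0.28 -2.92] pos [563.5 132.9  79.7] [-3.1402e+00 -3.0000e-04 -5.0000e-04] gap 40.1 21.625
```

View pics/s3.png

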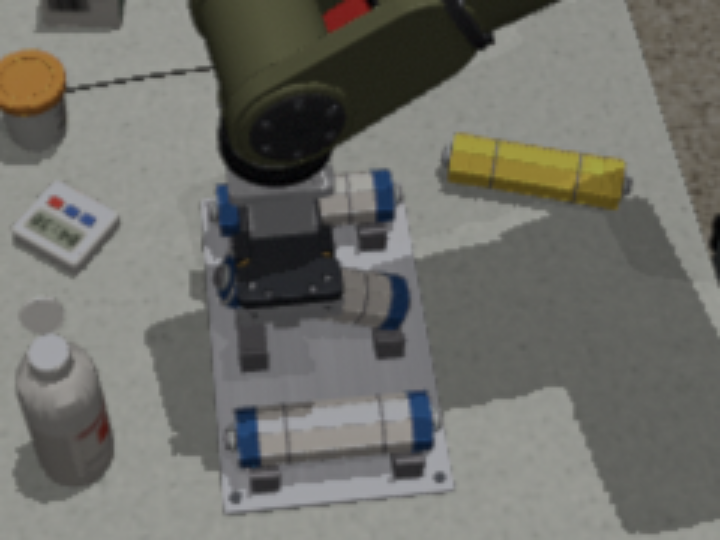

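Nest 2's cartridge was tilted well past 12° (far end raised in the crop) and reads My = −0.004, so it is sound. I'll put it back and test nest 1.

```bash

python3 -m handwheel '[[0,0,0.02,0],[0,0,0.035,0],[0,0,0.045,0],[0,0,0.0495,0],[0,0,0.0495,0]]'
python3 -m handwheel '[[0,0,0,0],[0,0,0,0],[0,0,0,0],[0,0,0,0]]' 0
python3 -m handwheel '[[0,0,-0.06,0],[0,0,-0.08,0],[0.025,-0.05,-0.08,0],[0.025,-0.099,-0.08,0],[0.025,-0.099,-0.08,0]]'
python3 -m handwheel '[[0,0,0.03,0],[0,0,0.06,0],[0,0,0.08,0],[0,0,0.08,0]]' 
python3 -m handwheel '[[0,0,0,0]]' 
```

```text
clock: 22.25
eef_pos: [563.7, 133.0, 30.4]
eef_rot: [-3.14, -0.001, -0.0]
wrist_force: [0.7, 0.0, -3.5]
finger_gap: 39.5
clock: 22.75
eef_pos: [563.7, 133.0, 30.5]
eef_rot: [-3.14, -0.001, -0.0]
wrist_force: [-0.1, -0.6, -0.3]
finger_gap: 76.4
clock: 23.38
eef_pos: [588.2, 234.7, 110.3]
eef_rot: [-3.14, -0.001, 0.003]
wrist_force: [0.7, 0.2, -0.6]
finger_gap: 94.3
clock: 23.88
eef_pos: [587.8, 234.2, 29.2]
eef_rot: [-3.141, 0.002, 0.002]
wrist_force: [-0.4, 0.4, 0.2]
finger_gap: 94.4
clock: 24.0
eef_pos: [588.4, 234.2, 30.4]
eef_rot: [-3.14, 0.0, 0.002]
wrist_force: [1.0, -1.0, -0.2]
finger_gap: 94.0
```

```bash

python3 -m handwheel '[[0,0.0015,0.001,0.3],[0,0.0015,0.001,0.3],[0,0.0015,0.001,0.3],[0,0.0015,0.001,0.3],[0,0.0015,0.001,0.3]]' 1 6
python3 -m handwheel '[[0,0,0,0],[0,0,0,0],[0,0,0,0],[0,0,0,0]]'
python3 -m handwheel '[[0,0,-0.01,0],[0,0,-0.02,0],[0,0,-0.03,0],[0,0,-0.038,0],[0,0,-0.038,0]]'
python3 -m handwheel '[[0,0,0.01,0],[0,0,0.02,0],[0,0,0.03,0],[0,0,0.038,0],[0,0,0.038,0]]'
python3 -m handwheel '[[0,0,0,0],[0,0,0,0],[-0.025,0,0,0],[-0.025,0,0,0],[-0.025,0,0,0]]' 0.4
python3 -m handwheel '[[0,0,0,0],[0,0,0,0],[0,0,0,0],[0,0,0,0]]' 1 40
python3 -m handwheel '[[0,0,-0.015,0],[0,0,-0.03,0],[0,0,-0.05,0],[0,0,-0.05,0],[0,0,-0.05,0]]'
python3 m.py;python3 m.py
```

```text
clock: 24.62
eef_pos: [588.4, 232.7, 29.4]
eef_rot: [-3.14, -0.0, -0.003]
wrist_force: [-0.1, -0.0, -0.1]
finger_gap: 47.3
clock: 25.12
eef_pos: [588.5, 232.8, 29.5]
eef_rot: [-3.14, -0.0, -0.003]
wrist_force: [0.3, 3.3, 0.4]
finger_gap: 40.0
clock: 25.75
eef_pos: [589.0, 232.9, 68.6]
eef_rot: [-3.139, -0.002, -0.003]
wrist_force: [2.6, -0.4, 0.4]
finger_gap: 39.6
clock: 26.38
eef_pos: [588.7, 232.8, 29.6]
eef_rot: [-3.14, -0.001, -0.003]
wrist_force: [-1.2, -0.3, -2.7]
finger_gap: 40.3
clock: 27.0
eef_pos: [564.4, 233.0, 30.0]
eef_rot: [-3.139, -0.002, -0.003]
wrist_force: [-0.0, 0.4, 0.2]
finger_gap: 56.5
clock: 27.5
eef_pos: [564.6, 233.0, 30.0]
eef_rot: [-3.14, -0.002, -0.003]
wrist_force: [1.3, -0.5, -0.7]
finger_gap: 39.4
clock: 28.12
eef_pos: [564.2, 232.8, 79.8]
eef_rot: [-3.14, -0.002, -0.003]
wrist_force: [-0.1, 0.1, -3.4]
finger_gap: 39.3
M [-0.0004 -0.0394  0.0075] sd [0.028 0.034 0.026] F [ 0.22  0.2  -2.89] pos [564.4 232.8  79.7] [-3.1396e+00 -1.6000e-03 -3.0000e-03] gap 39.6 28.525
M [ 0.0235 -0.0509  0.0025] sd [0.037 0.039 0.027] F [ 0.08 -0.16 -2.79] pos [564.5 232.9  80. ] [-3.1394e+00 -1.9000e-03 -3.0000e-03] gap 39.5 28.925
```

My = −0.045, exactly the ball at the −x end. Nest 1's cartridge is the faulty one, so I'll lift it and carry it toward the clip for a close look.

```bash

python3 -m handwheel '[[0,0,-0.04,0],[-0.02,0.02,-0.08,0],[-0.04,0.06,-0.115,0],[-0.06,0.11,-0.115,0],[-0.08,0.16,-0.115,0]]'
python3 -m handwheel '[[0,0.05,0,0],[0,0.1,0,0],[0,0.13,0,0],[0,0.135,0,0],[0,0.135,0,0]]'
python3 - <<'E'
from h import *
im,c=shot("wrist","w3"); s=read_state(); print(s["eef_pos"],s["eef_rot"],s["clock"])
r=max(blobs(red(im),50),key=lambda b:b[1])
cnt=np.argwhere(r[2])[:,::-1].astype(np.float32)
P=np.array([ray(c,*p,6)[:2] for p in cnt],np.float32); print("clip",cv2.minAreaRect(cv2.convexHull(P)))
h,sa,v=hsv(im)
for ce,a,_ in blobs((h>=7)&(h<20)&(sa>170)&(v>90),20): print("or",ce,a,ray(c,*ce,58).round(1))
E
```

```text
clock: 29.55
eef_pos: [483.0, 71.6, 195.0]
eef_rot: [-3.14, -0.003, -0.002]
wrist_force: [0.9, -1.0, -2.4]
finger_gap: 39.5
clock: 30.18
eef_pos: [482.7, -63.2, 194.7]
eef_rot: [-3.139, -0.003, -0.003]
wrist_force: [-0.1, 0.4, -3.2]
finger_gap: 39.3
[482.70730504 -62.74202358 194.71866495] [-3.13931020e+00 -3.16704725e-03 -2.00737562e-03] 30.225
clip ((515.8877563476562, -193.89608764648438), (165.6578826904297, 98.31431579589844), 16.748214721679688)
or (np.float64(420.9), np.float64(99.0)) 85 [ 570.  -195.3   58. ]
or (np.float64(428.8), np.float64(96.5)) 22 [ 572.2 -202.1   58. ]
or (np.float64(381.2), np.float64(112.1)) 104 [ 558.7 -160.4   58. ]
or (np.float64(441.5), np.float64(203.7)) 143 [ 471.1 -227.8   58. ]
or (np.float64(403.1), np.float64(214.9)) 107 [ 459.5 -191.    58. ]
```

View pics/w3.png

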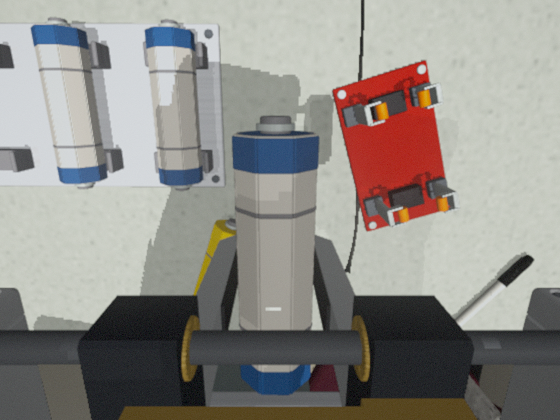

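The clip is fully visible, with its plate centre at ~(516,−194) and yaw 16.7°; the roller mean (515,−194.4) agrees. I'll move above it and turn.

```bash

python3 -m handwheel '[[0.01,0.04,0,-5],[0.02,0.08,0,-10],[0.035,0.12,0,-15],[0.035,0.1305,0,-16.9],[0.035,0.1305,0,-16.9]]'
python3 -m handwheel '[[0,0,0.03,0],[0,0,0.06,0],[0,0,0.085,0],[0,0,0.085,0],[0,0,0.085,0]]'
python3 - <<'E'
from h import *
s=read_state(); print(s["eef_pos"],s["eef_rot"],s["clock"])
im,c=shot("wrist","w4")
im,c=shot("top");
a=cv2.resize(im[170:300,320:460],None,fx=4,fy=4); cv2.imwrite("pics/t4.png",a[...,::-1])
for ce,a,_ in blobs(blue(im),15): print("blue",ce,a,ray(c,*ce,s["eef_pos"][2]+22).round(1))
E
```

```text
clock: 30.85
eef_pos: [517.6, -192.8, 194.2]
eef_rot: [-3.14, -0.003, 0.293]
wrist_force: [-0.9, -0.2, -2.4]
finger_gap: 39.4
clock: 31.48
eef_pos: [518.4, -192.1, 110.5]
eef_rot: [-3.141, -0.004, 0.293]
wrist_force: [0.2, -0.4, -2.9]
finger_gap: 39.4
[ 518.41790833 -192.11347662  110.48254897] [-3.14079849 -0.00446321  0.2933379 ] 31.475
blue (np.float64(247.7), np.float64(181.7)) 79 [607.6 125.4 132.5]
blue (np.float64(291.5), np.float64(183.5)) 76 [605.8  35.  132.5]
blue (np.float64(393.1), np.float64(199.2)) 105 [ 577.2 -174.5  132.5]
blue (np.float64(245.8), np.float64(236.6)) 99 [494.3 125.6 132.5]
blue (np.float64(290.7), np.float64(238.2)) 95 [492.8  35.2 132.5]
```

View pics/w4.png

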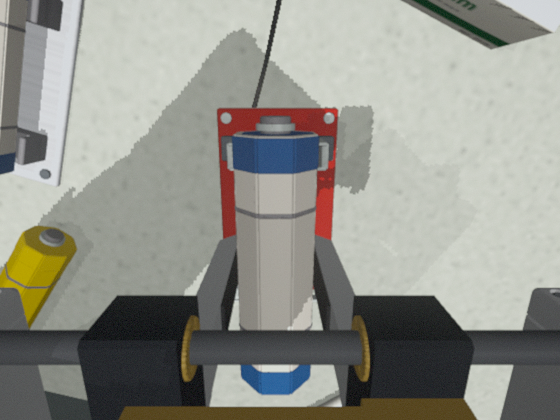

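The cartridge is aligned over the clip. Relative to it the plate sits ~3 px (≈2 mm) to the right (column 279 against 276). I'll correct that and press down slowly.

```bash

python3 -m handwheel '[[-0.001,0.002,0.01,0],[-0.001,0.002,0.025,0],[-0.001,0.002,0.04,0],[-0.001,0.002,0.042,0],[-0.001,0.002,0.042,0]]' - 50
python3 -m handwheel '[[0,0,0.003,0],[0,0,0.006,0],[0,0,0.009,0],[0,0,0.012,0],[0,0,0.015,0]]'
python3 -m handwheel '[[0,0,0.003,0],[0,0,0.006,0],[0,0,0.009,0],[0,0,0.009,0]]'
python3 -c "
from h import *
s=read_state();print(s)"
```

```text
clock: 32.2
eef_pos: [518.3, -194.6, 68.4]
eef_rot: [-3.141, -0.005, 0.293]
wrist_force: [0.0, 0.5, -2.8]
finger_gap: 39.4
clock: 32.83
eef_pos: [518.5, -194.6, 53.5]
eef_rot: [-3.141, -0.005, 0.293]
wrist_force: [0.6, 0.7, -1.6]
finger_gap: 39.4
clock: 33.33
eef_pos: [518.4, -194.5, 44.0]
eef_rot: [-3.141, -0.005, 0.293]
wrist_force: [0.4, 1.4, -3.7]
finger_gap: 39.5
{'clock': 33.325, 'joints': array([-0.42681823,  0.50418515,  1.665185  ,  0.00450629,  0.9692145 ,
        0.84844769]), 'qd': array([ 0.00056858, -0.00463996, -0.00318494, -0.00175498,  0.00642152,
       -0.00015938]), 'effort': array([-8.33655372e-01, -6.01004076e+01, -3.00447643e+01, -2.64684241e-01,
       -2.04721768e-02,  1.28933523e-03]), 'eef_pos': array([ 518.37258517, -194.46424788,   44.04448782]), 'eef_rot': array([-3.14078518, -0.00471456,  0.29298376]), 'wrist_force': array([ 0.35502867,  1.43208912, -3.74642323]), 'moment': array([ 0.19470578, -0.15563895, -0.02779753]), 'finger_gap': 39.507509183772086}
```

```bash

python3 -m handwheel '[[0,0,0.003,0],[0,0,0.006,0],[0,0,0.009,0],[0,0,0.012,0],[0,0,0.012,0]]'
python3 -m handwheel '[[0,0,0.001,0],[0,0,0.0015,0],[0,0,0.002,0],[0,0,0.002,0]]'
python3 - <<'E'
from h import *
s=read_state();print(s["eef_pos"],s["wrist_force"],s["moment"])
im,c=shot("side"); a=cv2.resize(im[90:190,220:360],None,fx=5,fy=5); cv2.imwrite("pics/s5.png",a[...,::-1])
E
```

```text
clock: 33.95
eef_pos: [518.2, -194.3, 31.5]
eef_rot: [-3.14, -0.004, 0.293]
wrist_force: [1.9, 0.9, -8.5]
finger_gap: 39.8
clock: 34.45
eef_pos: [518.3, -194.2, 29.9]
eef_rot: [-3.14, -0.004, 0.293]
wrist_force: [-2.8, 3.6, 3.4]
finger_gap: 39.6
[ 518.28077288 -194.23794679   29.94068025] [-2.83317753  3.62298099  3.4208324 ] [ 0.78031374  0.65602344 -0.0578562 ]
```

View pics/s5.png

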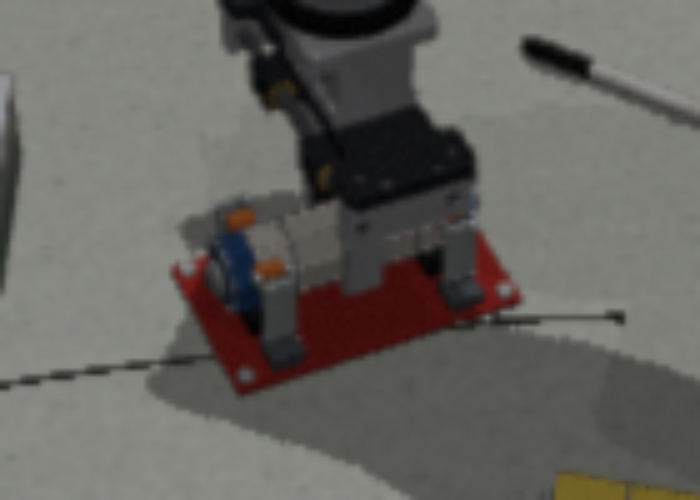

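The rollers have closed over the collars, and the force changed from −8.5 (drawn in) to +3.4 N (resting on the blocks), so it is seated. I'll release, retreat and check.

```bash

python3 -m handwheel '[[0,0,0,0],[0,0,0,0],[0,0,0,0],[0,0,0,0]]' 0.3
python3 -m handwheel '[[0,0,-0.02,0],[0,0,-0.06,0],[0,0,-0.11,0],[0,0,-0.15,0],[0,0,-0.15,0]]'
python3 -m handwheel '[[-0.06,-0.02,0,0],[-0.11,-0.06,0,0],[-0.13,-0.11,0,0],[-0.13,-0.14,0,0],[-0.13,-0.14,0,0]]' 0
python3 - <<'E'
from h import *
s=read_state();print(s["eef_pos"],s["wrist_force"],s["clock"])
im,c=shot("wrist","w6")
im,c=shot("side","s6"); f=210/np.tan(np.radians(c["vertical_fov"]/2))
im2,c2=shot("top")
for n,i,cc in(("side",im,c),("top",im2,c2)):
    for ce,a,_ in blobs(blue(i),10): print(n,ce,a,ray(cc,*ce,52).round(1))
a=np.vstack([cv2.resize(im[90:310,180:420],(640,300)),cv2.resize(im2[160:290,170:450],(640,297))]); cv2.imwrite("pics/f.png",a[...,::-1])
E
```

```text
clock: 35.0
eef_pos: [518.3, -194.3, 30.0]
eef_rot: [-3.14, -0.004, 0.293]
wrist_force: [0.3, 0.3, -0.3]
finger_gap: 66.0
clock: 35.62
eef_pos: [518.8, -195.2, 183.0]
eef_rot: [3.139, -0.009, 0.293]
wrist_force: [0.1, -0.0, -1.2]
finger_gap: 65.8
clock: 36.25
eef_pos: [353.2, -97.6, 181.0]
eef_rot: [3.139, -0.008, 0.295]
wrist_force: [-0.2, 0.5, 0.4]
finger_gap: 94.1
[353.21217393 -97.56733938 180.95868294] [-0.24091767  0.51607953  0.42192454] 36.25
side (np.float64(58.0), np.float64(42.7)) 365 [1195.1 -680.    52. ]
side (np.float64(24.5), np.float64(58.8)) 166 [1285.4 -610.3   52. ]
side (np.float64(310.0), np.float64(126.3)) 26 [ 457.3 -214.9   52. ]
side (np.float64(267.2), np.float64(141.9)) 53 [ 576.4 -172.    52. ]
side (np.float64(307.6), np.float64(203.4)) 72 [499.4  38.2  52. ]
side (np.float64(255.4), np.float64(208.7)) 78 [623.7  39.1  52. ]
side (np.float64(312.9), np.float64(239.2)) 86 [501.6 138.6  52. ]
side (np.float64(257.9), np.float64(244.7)) 94 [625.7 138.7  52. ]
top (np.float64(247.8), np.float64(181.8)) 85 [626.4 130.8  52. ]
top (np.float64(291.6), np.float64(183.5)) 79 [624.6  31.1  52. ]
top (np.float64(383.4), np.float64(205.5)) 75 [ 578.  -177.5   52. ]
top (np.float64(245.6), np.float64(236.6)) 101 [501.5 131.8  52. ]
top (np.float64(290.7), np.float64(238.2)) 95 [499.9  31.5  52. ]
top (np.float64(401.5), np.float64(259.2)) 73 [ 458.2 -214.4   52. ]
```

View pics/f.png

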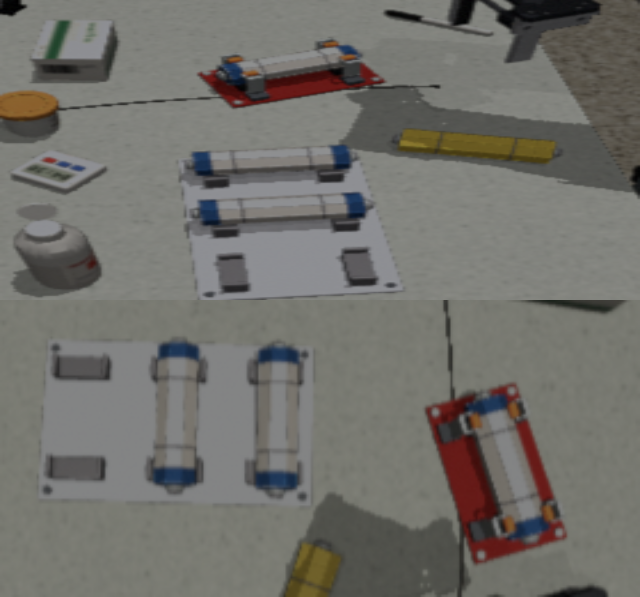

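```bash
python3 - <<'E'
import cv2,numpy as np
a=cv2.imread("pics/s6.png")[100:180,240:350]; b=cv2.imread("pics/w6.png")
cv2.imwrite("pics/g.png",np.hstack([cv2.resize(a,(413,300),interpolation=cv2.INTER_CUBIC),cv2.resize(b,(380,300))]))
E
```

```text
(no output)
```

View pics/g.png

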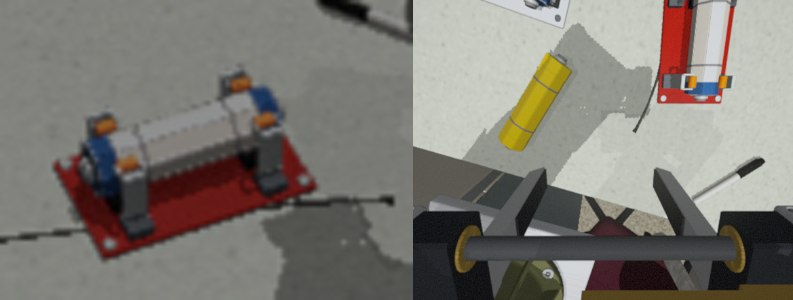

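The cartridge lies level under both roller pairs, the robot is clear of everything and the bystanders look undisturbed. Handing in.

```bash
python3 -c "
from cell import manip,read_state
print(read_state()['clock'],manip.sign_off())"
```

```text
the job is handed in; nothing more can be done
36.4 None
```

The faulty cartridge is the one from nest 1; it now sits in the red quarantine clip and the job was handed in at 36.4 s. The move commands cannot tilt the tool. So I rocked each cartridge by gripping it lightly off centre and raising one end while the other stayed in its nest, then lifted it clear by the middle and read the wrist moment.

| Nest | Rocked | Moment (N m, ±0.045 expected with a ball) | Result |
|---|---|---|---|
| 3 | both ways | about −0.005 and −0.001 | sound, back in nest 3 |
| 2 | one way | −0.004 | sound, back in nest 2 |
| 1 | one way | −0.045 | loose ball, faulty |

I pressed the faulty cartridge into the clip slowly. The vertical force went from −8.5 N, as the rollers drew it in, to +3.4 N, as it rested on the blocks, with the tool at the height for fully home. I then let go and backed off.

**Last checks:**
- **In the clip:** the side and wrist pictures show it level under both roller pairs. Its centre is within about 2 mm of the clip's.
- **Sound cartridges:** both are in their nests.
- **Bystanders and look-alikes:** the robot never went near the bystander objects or the green and yellow look-alikes, and those in the last pictures look undisturbed.
- **Not confirmed independently:** the rollers partly hid the blue collars, so the pictures support the seated height only roughly. The force reading is the main evidence for it.

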